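Open the stock box and put the tape rolls and markers away

ROBOT

A 7-joint arm with a two-finger parallel gripper is mounted at the origin on the work surface. World frame = base frame: x ahead of the robot, y to its left, z up, the work surface at z = 0. Lengths are in m, angles in rad, forces in N, time in s.
With the tool pointing down it reaches from about 0.425 to 0.825 m from the base axis. Payload 3.6 kg.
Tool frame: the origin (TCP) lies on the centre line of the jaws, within the pads' length; the fingertips stand 8 mm ahead of it and the grasp point (between the pads) lies 11 mm behind it; z points along the fingers, y is the direction in which the jaws open and shut (so a half turn about z gives the same grasp; the last joint's range is limited). The gripper opens to 93 mm and grips with 3 to 60 N. Pads are 15 mm wide; open, the fingers measure 128 mm over their backs; the gripper's body (75 mm by 188 mm) begins 65 mm behind the grasp point.
Start: joints at [-1.234, 0.615, -0.013, 1.423, 0.008, 1.103, -0.04], TCP at [0.231, 0.608, 0.227] pointing down, gripper open.
Joint ranges: [-3.12, 3.12], [-0.3, 2.06], [-1.34, 1.32], [0.26, 2.42], [-1.36, 4.5], [0.01, 1.98], [-2.84, 2.84]. Speed limits (rad/s): [2.79, 2.79, 3.14, 3.14, 3.14, 3.14, 3.14].

INTERFACE

Orientations are given as a unit quaternion [w, x, y, z].
In Python, from rig import env gives the robot as it stands.
- The arm moves only by the shell command python3 -m pendant 'ROWS' [FORCE]. ROWS is JSON, a list of rows, each a list of 7 numbers: the opening, from 0 (shut) to 1 (fully open), then the shift along the world's x, y, z in cm, then the turn, a rotation vector about the world's x, y, z in rad. In form: [[fingers, tx, ty, tz, ax, ay, az], ...]. A call has 1 to 10 rows; each row shifts and turns the commanded pose from where the row before left it; what a row does not reach is not made up. A row lasts 1/12 s, in which the tool goes at most 41.7 mm and 7.16 degrees, less where a joint would pass 70% of its speed; a pose out of reach is approached as far as the arm can. A call is refused whole if a number of a shift passes 4.17 or a number of a turn 0.125, either way. A call with a gripper value outside its range is refused whole. The fingers move at their own pace and stop on an object; FORCE is the grip in N (left out, the last holds). Time passes only in rows, so rows that do not move let the fingers close. It gives the time, the measured TCP pose, the force and the opening at its end, in the units of the state.
- env.sense(): the state, without advancing time (a new reading comes with each control period).
- env.camera(name): name is "scene" or "top" or "wrist"; returns (picture, depth): 480x640x3 uint8, blue, green, red; 480x640 float32, m along the optical axis (not along the pixel's ray), 0 where there is no reading.
- env.camera_model(name): a dict with "K" (3x3 intrinsics, pixels), "origin" and "attitude" of the camera in the world. Camera axes: x right, y down, z forward; pixel columns grow to the right and rows downward; lengths in m; the calibration is good to about 2 mm. A picture is of the moment at which its call begins: read the wrist's pose just before it. camera_model takes no time and is no camera call; for the wrist camera it gives the pose at the moment of the call.
- env.hand_in(): hands the job in, once; it reports no verdict.
The state is a dict: "t": time; "joint_positions": joint angles; "joint_velocities": joint speeds; "joint_torque": joint torques, N m; "eef_pos": TCP position; "ee_rot": TCP orientation; "contact_force": force on the tool from outside, world axes, zero at the start; "ft_torque": the same for the moment, N m; "gripper_width": finger opening in m.
Only numpy, scipy, OpenCV 4.12 (cv2) and the standard library are available. Lean on these libraries where they do the work, as an engineer would, in place of code of your own. Each camera call takes 0.05 s, during which the arm holds its last target. There are 200 camera calls.

TASK

Turn both turn buttons on the grey stock box fully aside, then lift the freed panel out by its handle and lay it flat, handle up, in the middle of the black mat. Then drop every loose packing tape roll on the board into the box's wide compartment and every loose marker pen into its narrow one, leaving the tin and the stapler where they are; the box stays open.

Things in the scene. Friction and masses are not known exactly. Their poses are not given: they have to be found in the camera images.
- box: Fixed grey steel stock box on the white shelf board, 252 (x) by 198 (y) by 91 mm high, origin under its centre. Its mouth is a recessed frame: a ledge 84 mm up carries the lift-out panel inside a rim 91 mm high. Below, the mouth is 214 by 160 mm (x +-107, y +-80), floor at 6 mm. An ear mid-way along each long side (+y, -y) carries a turn button.
- wide (a point): Centre of the wide compartment's floor in the box: at box x -35, z 6 mm; it spans 144 (x) by 160 (y) mm, axes as the box's. A plywood divider 6 mm thick across x, centred at box x 40 mm, its top 80 mm above the box's underside, parts it from the narrow one.
- narrow (a point): Centre of the narrow compartment's floor in the box: at box x 75, z 6 mm; it spans 64 (x) by 160 (y) mm, axes as the box's.
- handle (a point): Centre of the panel's bridge handle. The panel is a loose plywood plate 230 (x) by 176 (y) by 6 mm, about 0.3 kg, in the frame with 3 mm play, axes as the box's at the start, z its upward normal. The handle is an aluminium bar 100 mm long along x, 14 wide (y), 12 tall, its centre 36 mm above the panel's underside, 24 mm free under the bar.
- mat: Fixed black rubber mat flat on the shelf board, empty, 260 (x) by 210 (y) by 3 mm thick; origin at the centre of its underside.
- turn_a (a joint): Angle (rad, about vertical, anticlockwise from above positive) of the turn button on the box's +y side. 0: its arm points to the box's -y, over the panel's edge, holding it down. Turns either way to stops at +-1.65, stays where left (0.06 N m friction, no spring); clear of the panel beyond about 1.18 either way. Starts within 0.3 of 0.
- turn_a_post (a point): Point on this button's upright round steel finger post (12 mm diameter, 40 mm tall), about half-way up, 22 mm above the arm's top. The post stands at the arm's free end, 42 mm from the pivot axis; the point is 34 mm above the pivot point. The steel arm is 12 mm wide and 12 tall, ends 50 mm from the pivot, and runs 1.5 mm over the rim.
- turn_a_pivot (a point): Pivot of this turn button on the box's ear (fixed to the box): on the vertical turning axis, at the underside of the arm, 25 mm outside the panel's edge.
- turn_b (a joint): Angle (rad, about vertical, anticlockwise from above positive) of the turn button on the box's -y side. 0: its arm points to the box's +y, over the panel's edge, holding it down. Turns either way to stops at +-1.65, stays where left (0.06 N m friction, no spring); clear of the panel beyond about 1.18 either way. Starts within 0.3 of 0.
- turn_b_post (a point): Point on this button's upright round steel finger post (12 mm diameter, 40 mm tall), about half-way up, 22 mm above the arm's top. The post stands at the arm's free end, 42 mm from the pivot axis; the point is 34 mm above the pivot point. The steel arm is 12 mm wide and 12 tall, ends 50 mm from the pivot, and runs 1.5 mm over the rim.
- turn_b_pivot (a point): Pivot of this turn button on the box's ear (fixed to the box): on the vertical turning axis, at the underside of the arm, 25 mm outside the panel's edge.
- roll0_c (a point): Centre of a packing tape roll: clear amber-brown tape on a cardboard core, 60 mm outer diameter (up to 62 across its slightly faceted rim), 48 mm tall, with a 27 mm core hole too tight for a finger; z is the roll's axis, upright at the start (centre 24 mm above the board). About 0.11 kg. May be absent.
- roll1_c (a point): Centre of a packing tape roll: clear amber-brown tape on a cardboard core, 60 mm outer diameter (up to 62 across its slightly faceted rim), 48 mm tall, with a 27 mm core hole too tight for a finger; z is the roll's axis, upright at the start (centre 24 mm above the board). About 0.11 kg. May be absent.
- roll2_c (a point): Centre of a packing tape roll: clear amber-brown tape on a cardboard core, 60 mm outer diameter (up to 62 across its slightly faceted rim), 48 mm tall, with a 27 mm core hole too tight for a finger; z is the roll's axis, upright at the start (centre 24 mm above the board). About 0.11 kg. May be absent.
- pen0_c (a point): Centre of a chunky flat-sided marker pen with a black cap, 120 mm long (x), 20 mm wide (y), 14 mm thick (z), lying flat on the board at the start. About 0.03 kg. May be absent.
- pen1_c (a point): Centre of a chunky flat-sided marker pen with a black cap, 120 mm long (x), 20 mm wide (y), 14 mm thick (z), lying flat on the board at the start. About 0.03 kg. May be absent.
- pen2_c (a point): Centre of a chunky flat-sided marker pen with a black cap, 120 mm long (x), 20 mm wide (y), 14 mm thick (z), lying flat on the board at the start. About 0.03 kg. May be absent.
- tin: Bystander: closed aluminium tin, 88 by 63 by 32 mm, origin under its centre, on the board just beyond the box.
- stapler: Bystander: black stapler, 125 by 36 by 48 mm, origin under its centre, on the board just beyond the mat.
Things that resemble listed ones, but are neither listed nor needed, are in the scene too. What is shaped like the part that bears pen0_c but blue or turquoise is not meant.

How it is judged:
On the way, in this order (a step that is already met when the one before it is completed fails the run):
1. both turn buttons are turned aside, clear of the panel ((value of joint turn_a above 1.18 rad or value of joint turn_a below -1.18 rad) and (value of joint turn_b above 1.18 rad or value of joint turn_b below -1.18 rad)), for 0.2 s.
2. the panel lies flat on the mat, handle up (horizontal distance between handle and mat below 0.05 m and angle between handle's own z axis and vertical below 0.08 rad and height (world z) of handle below 0.046 m), for 0.3 s.
At the end, for the whole second after the job is handed in: Panel flat on the mat, handle up (centre within 50 mm of the mat's, tilt under 0.08 rad); each roll's centre is in the wide compartment and each marker's in the narrow one, below the divider's top (80 mm above the box's underside) (all of step 2 and x of roll0_c in the frame of box between -0.107 and 0.037 m and y of roll0_c in the frame of box between -0.08 and 0.08 m and z of roll0_c in the frame of box between 0 and 0.08 m and x of roll1_c in the frame of box between -0.107 and 0.037 m and y of roll1_c in the frame of box between -0.08 and 0.08 m and z of roll1_c in the frame of box between 0 and 0.08 m and x of roll2_c in the frame of box between -0.107 and 0.037 m and y of roll2_c in the frame of box between -0.08 and 0.08 m and z of roll2_c in the frame of box between 0 and 0.08 m and x of pen0_c in the frame of box between 0.043 and 0.107 m and y of pen0_c in the frame of box between -0.08 and 0.08 m and z of pen0_c in the frame of box between 0 and 0.08 m and x of pen1_c in the frame of box between 0.043 and 0.107 m and y of pen1_c in the frame of box between -0.08 and 0.08 m and z of pen1_c in the frame of box between 0 and 0.08 m and x of pen2_c in the frame of box between 0.043 and 0.107 m and y of pen2_c in the frame of box between -0.08 and 0.08 m and z of pen2_c in the frame of box between 0 and 0.08 m); the robot touches nothing.
It fails at once if the tin is pushed more than 50 mm from its place (distance of tin from where it was at the start of the episode above 0.05 m).
It fails at once if the stapler is pushed more than 50 mm from its place (distance of stapler from where it was at the start of the episode above 0.05 m).
Of roll0, roll1, roll2, pen0, pen1, pen2 only 4 to 6 are there at a start; the rules pass over those that are not, and their reading is None.
At some moment in a run one of roll0, roll1, roll2, pen0, pen1, pen2 may be knocked a few centimetres aside while the robot is not near it.
Once in a run the grip may slacken for a moment while it holds something.
It also fails if it takes over 208 s, if anything falls off the work surface, if the arm or the gripper's body presses on something with over 40 N, if the wrist force passes 120 N, or if a joint passes its speed limit or range.

## Working session

There is one attempt and no reset: what is moved stays moved. The work goes in short steps, Python scripts to look and compute and a shell command to move; the robot and the scene stay as the last step left them, time stands still between calls to the robot, and variables do not carry over. Pictures are saved under pics/ and viewed, about 12 in all and at most 16, crops included, and the job is handed in when it is done.

```bash
ls; mkdir -p pics
python3 - <<'E'
from rig import env
import cv2,numpy as np
s=env.sense();print(s)
for n in("top","scene"):
    m=env.camera_model(n);print(n,m)
    p,d=env.camera(n);cv2.imwrite(f"pics/{n}0.png",p);np.save(f"pics/{n}0.npy",d)
E
```

```text
pics
{'t': 0.0, 'joint_positions': array([-1.2344983 ,  0.61589122, -0.01262855,  1.4248527 ,  0.00808036,
        1.1033752 , -0.04039355]), 'joint_velocities': array([-0.00083694,  0.00082053,  0.00015649,  0.00095747,  0.00095289,
        0.00012419, -0.00067473]), 'joint_torque': array([ 1.55391235e-04, -4.58942807e+01,  2.08768286e-01, -1.65750861e+01,
       -6.11825986e-02,  2.03445851e-02,  2.25645363e-04]), 'eef_pos': array([0.23039399, 0.60700023, 0.22551456]), 'ee_rot': array([-2.18775756e-04,  1.80369422e-01,  9.83598159e-01, -1.21903533e-03]), 'contact_force': array([-0.56259931,  0.12683387,  1.21234949]), 'ft_torque': array([-0.01405053, -0.04878243,  0.01242275]), 'gripper_width': 0.09308613088102155}
top {'K': array([[509.97020396,   0.        , 321.85968922],
       [  0.        , 509.97020396, 246.96654217],
       [  0.        ,   0.        ,   1.        ]]), 'origin': array([ 0.34007836, -0.00506742,  1.04215652]), 'attitude': array([-0.0674049 ,  0.70556448, -0.70356823,  0.05125513])}
scene {'K': array([[456.93979717,   0.        , 322.97490712],
       [  0.        , 456.93979717, 243.00163991],
       [  0.        ,   0.        ,   1.        ]]), 'origin': array([1.11497687, 0.12739621, 0.97069575]), 'attitude': array([-0.19534843,  0.58057575,  0.752528  , -0.24181065])}
```

View pics/top0.png

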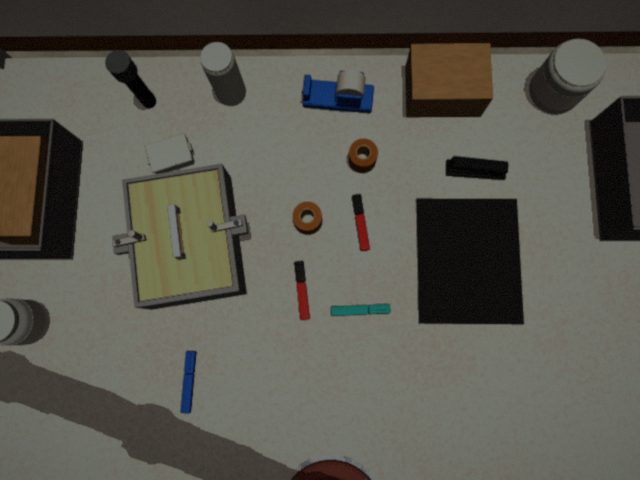

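View pics/scene0.png

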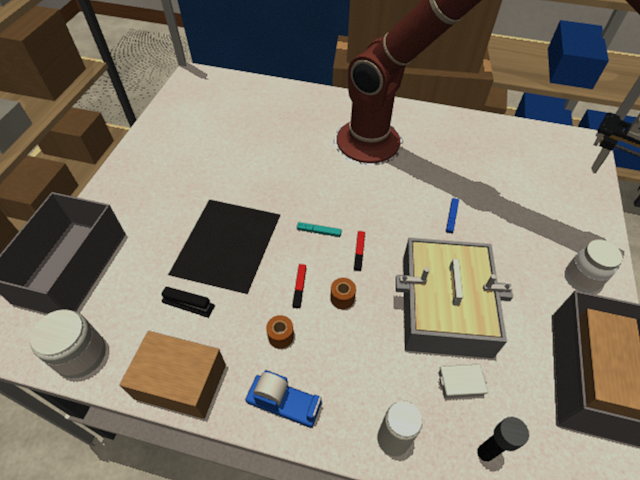

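The top view shows:
- **Box:** at about (185,235), with buttons at (128,239) and (228,226) and the handle at (175,232).
- **Mat:** at (468,260).
- **Rolls:** at (363,154) and (307,217).
- **Pens:** red with black caps, at (361,222) and (302,290).

Look-alikes I reject are the turquoise pen (360,310), the blue pen (188,382), the tape dispenser (340,95), and the torch (130,80). The tin is at (169,152) and the stapler at (477,167). The brown boxes are irrelevant.

```bash
cat > h.py <<'E'
from rig import env
import cv2,numpy as np
from scipy.spatial.transform import Rotation as R
def rot(q): return R.from_quat([q[1],q[2],q[3],q[0]])
def cloud(n,p=None,d=None,m=None):
    if m is None: m=env.camera_model(n)
    if p is None: p,d=env.camera(n)
    K=m["K"];v,u=np.mgrid[:480,:640]
    c=np.stack([(u-K[0,2])/K[0,0]*d,(v-K[1,2])/K[1,1]*d,d],-1)
    W=rot(m["attitude"]).apply(c.reshape(-1,3)).reshape(480,640,3)+m["origin"]
    return p,d,W
def rect(W,mask):
    P=W[mask]; r=cv2.minAreaRect((P[:,:2]*1000).astype(np.float32))
    return np.round(r[0],1),np.round(r[1],1),round(r[2],1),P[:,2].mean().round(4),len(P)
def st():
    s=env.sense();r=rot(s["ee_rot"]).as_matrix()
    print("t",round(s["t"],2),"p",(s["eef_pos"]*1000).round(1),"yaw_y",np.degrees(np.arctan2(r[1,1],r[0,1])).round(1),"z",r[:,2].round(3),"F",s["contact_force"].round(1),"w",round(s["gripper_width"]*1000,1),"q",s["joint_positions"].round(2))
def blobs(W,mask,amin=40):
    n,l,sst,c=cv2.connectedComponentsWithStats(mask.astype(np.uint8))
    for i in range(1,n):
        if sst[i,4]>=amin: print(c[i].round(0),rect(W,l==i))
E
python3 - <<'E'
from h import *
p=cv2.imread("pics/top0.png");d=np.load("pics/top0.npy")
_,_,W=cloud("top",p,d)
hsv=cv2.cvtColor(p,cv2.COLOR_BGR2HSV);H,S,V=hsv[...,0],hsv[...,1],hsv[...,2]
z=W[...,2]
print("table z",np.median(z[330:450,400:600]))
v,u=np.mgrid[:480,:640]
print("red");blobs(W,((H<5)|(H>175))&(S>180)&(V>80)&(z<.05)&(v<440))
print("orange");blobs(W,(H>=5)&(H<15)&(S>150)&(u>280)&(u<390)&(z>.03))
B=(u>100)&(u<255)&(v>155)&(v<320)
print("rim");blobs(W,B&(z>.08)&(z<.2))
print("panel");blobs(W,B&(z>.08)&(z<.2)&(H>18)&(H<35)&(S>70))
print(">0.11");blobs(W,B&(z>.112),10)
print(">0.1");blobs(W,B&(z>.098),10)
print("mat");blobs(W,(V<25)&(u>405)&(u<530)&(v>190)&(v<330)&(z<.02),500)
print("stapler");blobs(W,(u>440)&(u<515)&(v>145)&(v<190)&(z>.02))
print("tin");blobs(W,(u>140)&(u<200)&(v>130)&(v<170)&(z>.02)&(z<.06))
c=p[150:320,95:400];cv2.imwrite("pics/c1.png",cv2.resize(c,None,fx=2.6,fy=2.6,interpolation=cv2.INTER_CUBIC))
E
```

```text
table z 0.00011464441863628938
red
[362. 232.] (array([546.6, -62.9]), array([74.3, 17.3]), 9.2, np.float64(0.0141), 290)
[303. 300.] (array([405.8,  57.2]), array([72.8, 16.5]), 7.3, np.float64(0.0143), 294)
orange
[362. 154.] (array([704.6, -64.9]), array([56. , 57.3]), 77.0, np.float64(0.047), 459)
[307. 217.] (array([572.1,  48.7]), array([57.5, 55.8]), 11.1, np.float64(0.0473), 457)
rim
[179. 235.] (array([528.5, 291.4]), array([253.2, 258. ]), 9.4, np.float64(0.0923), 14036)
panel
[180. 236.] (array([528.3, 292. ]), array([232.7, 179.6]), 9.8, np.float64(0.0904), 9905)
>0.11
[174. 230.] (array([431.8, 170.9]), array([389.4,  76.5]), 51.4, np.float64(0.1269), 478)
[211. 224.] (array([536.6, 220.3]), array([10.8, 10.4]), 7.1, np.float64(0.1355), 70)
[134. 234.] (array([518.1, 360.8]), array([11.1, 11.4]), 89.4, np.float64(0.135), 83)
>0.1
[174. 231.] (array([431.8, 170.9]), array([389.4,  76.5]), 51.4, np.float64(0.1255), 511)
[223. 224.] (array([457.1,  96.2]), array([305.2,  51.3]), 50.4, np.float64(0.1165), 260)
[129. 238.] (array([441.3, 197.6]), array([451.2,  41. ]), 68.6, np.float64(0.121), 268)
mat
[469. 261.] (array([ 490.8, -281. ]), array([207. , 255.8]), 89.7, np.float64(0.0032), 12359)
stapler
[479. 164.] (array([ 545.7, -154.2]), array([ 98.4, 498.4]), 42.9, np.float64(0.0458), 792)
tin
[168. 152.] (array([712.6, 341.7]), array([63.6, 96.2]), 18.3, np.float64(0.032), 1267)
```

View pics/c1.png

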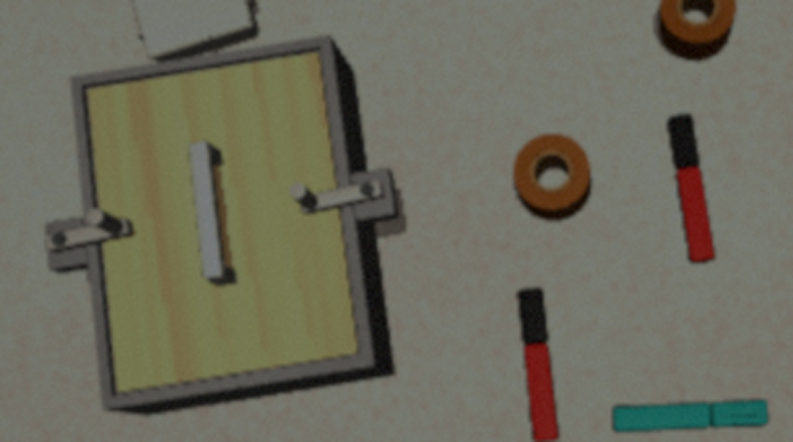

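The crop confirms the choice: red pens with black caps, two amber rolls, and both buttons over the panel edge. Panel centre is (528,292), yaw 9.8°, and the posts are at (518,361) and (537,220). First I'll move above post A with the jaws along the tangent.

```bash
python3 -m pendant '[[0.25,2.88,-2.46,0,0,0,-0.1],[0.25,2.88,-2.46,0,0,0,-0.1],[0.25,2.88,-2.46,0,0,0,-0.1],[0.25,2.88,-2.46,0,0,0,-0.1],[0.25,2.88,-2.46,0,0,0,-0.1],[0.25,2.88,-2.46,0,0,0,-0.1],[0.25,2.88,-2.46,0,0,0,-0.1],[0.25,2.88,-2.46,0,0,0,-0.1],[0.25,2.88,-2.46,0,0,0,-0.1],[0.25,2.88,-2.46,0,0,0,-0.1]]'; python3 -m pendant '[[0.25,0,0,0,0,0,0]]';python3 -c "
from h import *
st()"
```

```text
t: 0.93
eef_pos: [0.5195, 0.3602, 0.2263]
ee_rot: [-0.0, 0.632, 0.775, -0.0]
contact_force: [0.8, 1.0, -0.3]
gripper_width: 0.0309
t: 1.02
eef_pos: [0.5261, 0.3518, 0.2265]
ee_rot: [0.005, 0.637, 0.771, -0.001]
contact_force: [1.8, -2.5, 1.1]
gripper_width: 0.0256
t 1.02 p [526.1 351.8 226.5] yaw_y 10.9 z [ 0.006 -0.008 -1.   ] F [ 1.8 -2.5  1.1] w 25.6 q [-0.79  0.6   0.28  1.48 -0.17  1.08 -0.29]
```

```bash
python3 -m pendant '[[0.25,0,0,0,0,0,0],[0.25,0,0,0,0,0,0],[0.25,0,0,0,0,0,0]]'; python3 -c "
from h import *
st()
p,d,W=cloud('wrist');cv2.imwrite('pics/w1.png',p);z=W[...,2]
blobs(W,(z>.125)&(z<.17),30)"
```

```text
t: 1.27
eef_pos: [0.5169, 0.3635, 0.2262]
ee_rot: [-0.001, 0.628, 0.778, -0.0]
contact_force: [0.1, -0.2, -0.5]
gripper_width: 0.0228
t 1.27 p [516.9 363.5 226.2] yaw_y 12.1 z [-0.002  0.001 -1.   ] F [ 0.1 -0.2 -0.5] w 22.8 q [-0.8   0.6   0.26  1.49 -0.17  1.08 -0.29]
[325. 252.] (array([518.1, 362.3]), array([11.3, 11.4]), 58.8, np.float64(0.1405), 287)
[325. 327.] (array([532.8, 292.4]), array([40.8, 13.9]), 9.2, np.float64(0.1258), 526)
[312. 407.] (array([536.8, 221.5]), array([11.7, 11.3]), 11.5, np.float64(0.1434), 161)
```

```bash
python3 -m pendant '[[0.25,0.1,-0.1,-2.6,0,0,0],[0.25,0,0,-2.6,0,0,0],[0.25,0,0,-2.6,0,0,0],[0.2,0,0,-2.6,0,0,0],[0.18,0,0,0,0,0,0],[0.18,0,0,0,0,0,0]]'; python3 -m pendant '[[0.18,0.5,0.14,0,0,0,0.124],[0.18,0.48,0.2,0,0,0,0.124],[0.18,0.45,0.26,0,0,0,0.124],[0.18,0.42,0.31,0,0,0,0.124],[0.18,0.38,0.36,0,0,0,0.124],[0.18,0.33,0.4,0,0,0,0.124],[0.18,0.28,0.44,0,0,0,0.124],[0.18,0.22,0.47,0,0,0,0.124],[0.18,0.16,0.5,0,0,0,0.124],[0.18,0.1,0.51,0,0,0,0.124]]'; python3 -m pendant '[[0.18,0.03,0.52,0,0,0,0.124],[0.18,-0.03,0.52,0,0,0,0.124],[0.18,0,0,0,0,0,0],[0.18,0,0,0,0,0,0]]'; python3 -c "
from h import *
st()"
```

```text
t: 1.82
eef_pos: [0.518, 0.3615, 0.1217]
ee_rot: [-0.001, 0.629, 0.777, -0.001]
contact_force: [0.1, 0.2, 0.2]
gripper_width: 0.0166
t: 2.65
eef_pos: [0.5529, 0.3966, 0.1249]
ee_rot: [0.0, 0.058, 0.998, -0.0]
contact_force: [-1.8, -2.5, -0.4]
gripper_width: 0.0169
t: 2.98
eef_pos: [0.5537, 0.4078, 0.1247]
ee_rot: [0.002, -0.061, 0.998, 0.001]
contact_force: [-0.1, -0.3, 0.0]
gripper_width: 0.0166
t 2.98 p [553.7 407.8 124.7] yaw_y 97.0 z [ 0.003  0.002 -1.   ] F [-0.1 -0.3  0. ] w 16.6 q [-0.57  0.77 -0.17  1.42  0.15  0.96  0.91]
```

```bash
python3 -m pendant '[[0.25,0,0,2.5,0,0,0],[0.25,0,0,2.5,0,0,0],[0.25,-0.14,-1.55,0,0,0,-0.12],[0.25,-0.14,-1.55,0,0,0,-0.12],[0.25,-0.14,-1.55,0,0,0,-0.12],[0.25,-0.14,-1.55,0,0,0,-0.12],[0.25,-0.14,-1.55,0,0,0,-0.12],[0.25,-0.14,-1.55,0,0,0,-0.12],[0.25,-0.14,-1.55,0,0,0,-0.12],[0.25,-0.14,-1.55,0,0,0,-0.12]]';  python3 -m pendant '[[0.25,-0.14,-1.55,0,0,0,-0.12],[0.25,-0.14,-1.55,0,0,0,-0.12],[0.25,-0.14,-1.55,0,0,0,-0.12],[0.25,-0.14,-1.55,0,0,0,-0.12],[0.25,0,0,0,0,0,0],[0.25,0,0,0,0,0,0],[0.25,0,0,0,0,0,0]]'; python3 -c "
from h import *
st()
p,d,W=cloud('wrist');cv2.imwrite('pics/w2.png',p);z=W[...,2]
blobs(W,(z>.122)&(z<.17),30)"
```

```text
t: 3.82
eef_pos: [0.5423, 0.2827, 0.1743]
ee_rot: [0.001, 0.409, 0.912, 0.001]
contact_force: [-0.3, 0.5, 0.6]
gripper_width: 0.0231
t: 4.4
eef_pos: [0.5364, 0.2227, 0.1734]
ee_rot: [0.0, 0.61, 0.792, 0.001]
contact_force: [0.2, 0.2, -0.5]
gripper_width: 0.0234
t 4.4 p [536.4 222.7 173.4] yaw_y 14.8 z [ 0.002  0.002 -1.   ] F [ 0.2  0.2 -0.5] w 23.4 q [-0.56  0.57  0.21  1.71 -0.14  0.88 -0.04]
[338. 163.] (array([527.5, 290.9]), array([99.9, 14.1]), 9.4, np.float64(0.1254), 4025)
[324. 279.] (array([536.9, 221.2]), array([11.5, 11.7]), 56.8, np.float64(0.1391), 509)
[296. 286.] (array([519.8, 227.4]), array([7.6, 2. ]), 4.3, np.float64(0.1674), 59)
[354. 286.] (array([550.6, 235.7]), array([10. ,  2.1]), 22.5, np.float64(0.1678), 67)
```

```bash
python3 -m pendant '[[0.25,0.05,-0.15,-2.5,0,0,0],[0.25,0,0,-2.5,0,0,0],[0.18,0,0,0,0,0,0],[0.18,0,0,0,0,0,0]]'; python3 -m pendant '[[0.18,-0.49,-0.16,0,0,0,0.124],[0.18,-0.47,-0.22,0,0,0,0.124],[0.18,-0.44,-0.28,0,0,0,0.124],[0.18,-0.4,-0.33,0,0,0,0.124],[0.18,-0.36,-0.38,0,0,0,0.124],[0.18,-0.31,-0.42,0,0,0,0.124],[0.18,-0.25,-0.45,0,0,0,0.124],[0.18,-0.2,-0.48,0,0,0,0.124],[0.18,-0.13,-0.5,0,0,0,0.124],[0.18,-0.07,-0.52,0,0,0,0.124]]'; python3 -m pendant '[[0.18,-0.01,-0.52,0,0,0,0.124],[0.18,0.06,-0.52,0,0,0,0.124],[0.18,0,0,0,0,0,0],[0.18,0,0,0,0,0,0],[0.25,0,0,2.5,0,0,0],[0.25,0,0,2.5,0,0,0],[0.4,0,0,2.5,0,0,0],[0.4,0,0,0,0,0,0],[0.4,0,0,0,0,0,0]]'; python3 -c "
from h import *
st()
p,d,W=cloud('top');cv2.imwrite('pics/t2.png',p);z=W[...,2]
v,u=np.mgrid[:480,:640]
B=(u>100)&(u<255)&(v>155)&(v<320)
blobs(W,B&(z>.095)&(z<.15),10)
p,d,W=cloud('wrist');cv2.imwrite('pics/w3.png',p);z=W[...,2]
blobs(W,(z>.095)&(z<.15),30)"
```

```text
t: 4.78
eef_pos: [0.5357, 0.2204, 0.1218]
ee_rot: [-0.001, 0.61, 0.792, -0.001]
contact_force: [0.7, 0.1, -0.1]
gripper_width: 0.0176
t: 5.62
eef_pos: [0.5059, 0.185, 0.1248]
ee_rot: [0.001, 0.033, 0.999, 0.002]
contact_force: [-2.0, 2.3, -0.2]
gripper_width: 0.0169
t: 6.37
eef_pos: [0.5073, 0.1722, 0.1996]
ee_rot: [0.003, -0.085, 0.996, 0.0]
contact_force: [-0.1, 0.4, -0.3]
gripper_width: 0.0362
t 6.37 p [507.3 172.2 199.6] yaw_y 99.8 z [ 0.005  0.001 -1.   ] F [-0.1  0.4 -0.3] w 36.2 q [-0.18  0.48 -0.27  1.79  0.16  0.89  1.21]
[117. 229.] (array([528.8, 406.2]), array([59.1, 19. ]), 2.1, np.float64(0.112), 311)
[327. 269.] (array([525.8, 177. ]), array([59.8, 12. ]), 8.0, np.float64(0.1173), 1106)
[474. 281.] (array([515.6, 288.5]), array([76.9, 14.9]), 9.2, np.float64(0.1217), 2401)
[592. 320.] (array([528.8, 403. ]), array([60.4, 13.3]), 2.2, np.float64(0.1054), 1756)
```

```bash
python3 -m pendant '[[0.4,0.5,2.97,0,0,0,0],[0.4,0.5,2.97,0,0,0,0],[0.4,0.5,2.97,0,0,0,0],[0.4,0.5,2.97,0,0,0,0],[0.4,0,0,0,0,0,0],[0.4,0,0,-2.5,0,0,0],[0.4,0,0,-2.5,0,0,0],[0.4,0,0,-2.5,0,0,0],[0.4,0,0,-1.5,0,0,0],[0.4,0,0,0,0,0,0]]'; python3 -m pendant '[[0,0,0,0,0,0,0],[0,0,0,0,0,0,0],[0,0,0,0,0,0,0],[0,0,0,0,0,0,0]]' 40;  python3 -c "
from h import *
st()"
```

```text
t: 7.3
eef_pos: [0.5228, 0.2879, 0.1026]
ee_rot: [-0.005, -0.086, 0.996, -0.003]
contact_force: [-0.4, -0.2, -0.1]
gripper_width: 0.0373
t: 7.63
eef_pos: [0.5266, 0.2909, 0.1089]
ee_rot: [0.001, -0.086, 0.996, 0.001]
contact_force: [0.1, -1.3, 0.4]
gripper_width: 0.015
t 7.63 p [526.6 290.9 108.9] yaw_y 99.9 z [ 0.002  0.001 -1.   ] F [ 0.1 -1.3  0.4] w 15.0 q [-0.39  0.68 -0.24  1.7   0.21  0.79  1.01]
```

```bash
python3 -m pendant '[[0,0,0,1,0,0,0],[0,0,0,1.5,0,0,0],[0,0,0,1.5,0,0,0],[0,0,0,2,0,0,0],[0,0,0,2,0,0,0],[0,0,0,2,0,0,0],[0,0,0,1.5,0,0,0],[0,0,0,0,0,0,0]]'; python3 -c "
from h import *
st()"; python3 -m pendant '[[0,0,-1,0,0,0,0],[0,-0.2,-2,0,0,0,-0.01],[0,-0.2,-2.6,0,0,0,-0.01],[0,-0.2,-2.6,0,0,0,-0.01],[0,-0.2,-2.6,0,0,0,-0.01],[0,-0.2,-2.6,0,0,0,-0.01],[0,-0.2,-2.6,0,0,0,-0.01],[0,-0.2,-2.6,0,0,0,-0.01],[0,-0.2,-2.6,0,0,0,-0.01],[0,-0.2,-2.6,0,0,0,-0.01]]'; python3 -c "
from h import *
st()"
```

```text
t: 8.3
eef_pos: [0.5274, 0.2917, 0.2271]
ee_rot: [0.004, -0.086, 0.996, 0.002]
contact_force: [0.2, 1.5, -2.0]
gripper_width: 0.014
t 8.3 p [527.4 291.7 227.1] yaw_y 99.9 z [ 0.007  0.004 -1.   ] F [ 0.2  1.5 -2. ] w 14.0 q [-0.37  0.55 -0.28  1.57  0.17  1.04  1.05]
t: 9.13
eef_pos: [0.506, 0.05, 0.2212]
ee_rot: [-0.002, -0.041, 0.999, -0.001]
contact_force: [0.7, 0.3, -2.7]
gripper_width: 0.014
t 9.13 p [506.   50.  221.2] yaw_y 94.7 z [-0.004 -0.001 -1.   ] F [ 0.7  0.3 -2.7] w 14.0 q [ 0.03  0.41 -0.24  1.83  0.12  0.92  1.38]
```

```bash
python3 -m pendant '[[0,-0.15,-3,0,0,0,-0.01],[0,-0.15,-3,0,0,0,-0.01],[0,-0.15,-3.4,0,0,0,-0.01],[0,-0.15,-3.4,0,0,0,-0.01],[0,-0.15,-3.4,0,0,0,-0.01],[0,-0.15,-3.4,0,0,0,-0.01],[0,-0.15,-3.4,0,0,0,-0.01],[0,-0.15,-3.4,0,0,0,-0.01],[0,-0.15,-3,0,0,0,0],[0,-0.15,-2,0,0,0,0]]'; python3 -m pendant '[[0,0,-1.2,0,0,0,0],[0,0,0,0,0,0,0],[0,0,0,0,0,0,0],[0,0,0,0,0,0,0]]'; python3 -c "
from h import *
st()
p,d=env.camera('top');cv2.imwrite('pics/t3.png',p)
"
```

```text
t: 9.97
eef_pos: [0.4898, -0.2662, 0.2209]
ee_rot: [-0.002, 0.001, 1.0, -0.001]
contact_force: [0.1, -0.2, -2.4]
gripper_width: 0.0135
t: 10.3
eef_pos: [0.493, -0.2709, 0.2222]
ee_rot: [-0.0, -0.003, 1.0, 0.001]
contact_force: [0.2, 1.6, -1.6]
gripper_width: 0.0134
t 10.3 p [ 493.  -270.9  222.2] yaw_y 90.4 z [-0.001  0.002 -1.   ] F [ 0.2  1.6 -1.6] w 13.4 q [ 0.58  0.49 -0.17  1.68  0.09  0.98  1.95]
```

View pics/t3.png

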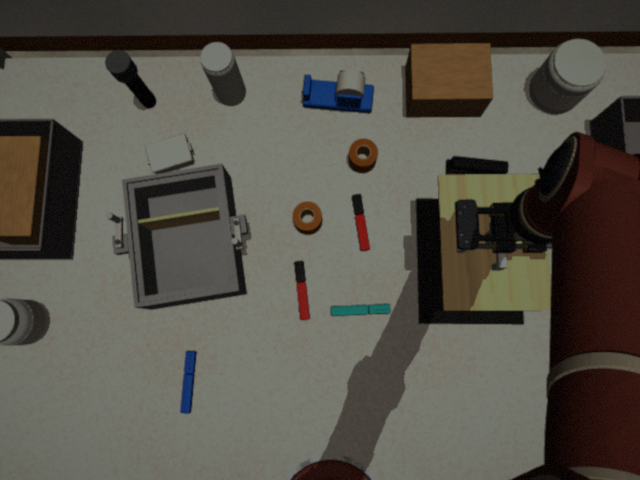

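The box is open. The divider sits toward the far side (box +x is about world +x), and the panel hangs near the mat. I'll measure the held panel before lowering.

Run:
```python
from h import *
st()
p,d,W=cloud('top');z=W[...,2]
hsv=cv2.cvtColor(p,cv2.COLOR_BGR2HSV);H,S,V=hsv[...,0],hsv[...,1],hsv[...,2]
u=np.mgrid[:480,:640][1]
m=(u>400)&(u<555)&(H>18)&(H<35)&(S>70)&(z>.1)
blobs(W,m,100);P=W[m];print(P.min(0),P.max(0))
A=np.c_[P[:,:2],np.ones(len(P))];print("plane",np.linalg.lstsq(A,P[:,2],rcond=None)[0])
```

```text
t 10.35 p [ 493.2 -270.8  222.4] yaw_y 90.4 z [-0.     0.002 -1.   ] F [ 0.6 -0.  -2. ] w 13.4 q [ 0.57  0.49 -0.17  1.68  0.09  0.98  1.95]
[480. 190.] (array([ 509.1, -150. ]), array([110.1, 437.3]), 38.4, np.float64(0.2157), 2900)
[516. 285.] (array([ 419.4, -180.5]), array([117. , 366.9]), 6.7, np.float64(0.2151), 3605)
[ 0.25513052 -0.35951278  0.19630936] [ 0.60898919 -0.00506742  1.04215652]
plane [-0.43221318  0.99467089  0.70705614]
```

```bash
python3 -m pendant '[[0,-0.2,-1,-2,0,0,0],[0,0,0,-2.5,0,0,0],[0,0,0,-2.5,0,0,0],[0,0,0,-2.5,0,0,0],[0,0,0,-2.5,0,0,0],[0,0,0,-2,0,0,0],[0,0,0,-1,0,0,0],[0,0,0,0,0,0,0],[0,0,0,0,0,0,0]]';python3 - <<'E'
from h import *
st()
p,d,W=cloud('top');z=W[...,2]
hsv=cv2.cvtColor(p,cv2.COLOR_BGR2HSV);H,S,V=hsv[...,0],hsv[...,1],hsv[...,2]
u=np.mgrid[:480,:640][1]
m=(u>400)&(u<570)&(H>18)&(H<35)&(S>70)&(z>.01)&(z<.12)
m=cv2.erode(m.astype(np.uint8),np.ones((3,3)))>0
P=W[m];print(P.min(0),P.max(0),len(P))
A=np.c_[P[:,:2],np.ones(len(P))];print("plane",np.linalg.lstsq(A,P[:,2],rcond=None)[0])
E
```

```text
t: 11.15
eef_pos: [0.4915, -0.2828, 0.073]
ee_rot: [0.0, -0.002, 1.0, 0.0]
contact_force: [0.1, 0.1, -1.8]
gripper_width: 0.0132
t 11.15 p [ 491.5 -282.8   73. ] yaw_y 90.3 z [ 0.  0. -1.] F [ 0.1  0.1 -1.8] w 13.2 q [ 0.57  0.68 -0.13  1.82  0.14  0.64  1.93]
[ 0.38156645 -0.36899083  0.04800129] [ 0.60512788 -0.19486784  0.06158612] 3886
plane [-0.00043402  0.00061732  0.05455817]
```

```bash
python3 -m pendant '[[0,0,0,-1.5,0,0,0],[0,0,0,-1.5,0,0,0],[0,0,0,-1,0,0,0],[0,0,0,-0.5,0,0,0],[0,0,0,0,0,0,0],[0,0,0,0,0,0,0]]';python3 -m pendant '[[0.35,0,0,0,0,0,0],[0.35,0,0,0,0,0,0],[0.35,0,0,0,0,0,0],[0.35,0,0,0,0,0,0],[0.35,0,0,1.5,0,0,0],[0.35,0,0,2.5,0,0,0],[0.35,0,0,2.5,0,0,0],[0.35,0,0,2.5,0,0,0],[0.6,0,0,2.5,0,0,0],[0.9,0,0,0,0,0,0]]';python3 - <<'E'
from h import *
st()
p,d,W=cloud('wrist');z=W[...,2]
blobs(W,(z>.025)&(z<.06),300)
p,d,W=cloud('top');cv2.imwrite('pics/t4.png',p);z=W[...,2]
hsv=cv2.cvtColor(p,cv2.COLOR_BGR2HSV);H,S,V=hsv[...,0],hsv[...,1],hsv[...,2]
u=np.mgrid[:480,:640][1]
m=(u>400)&(u<570)&(H>18)&(H<35)&(S>70)&(z<.1)
m=cv2.erode(m.astype(np.uint8),np.ones((3,3)))>0
P=W[m];print(P.min(0),P.max(0),len(P))
A=np.c_[P[:,:2],np.ones(len(P))];print("plane",np.linalg.lstsq(A,P[:,2],rcond=None)[0])
u,v=np.meshgrid(range(640),range(480))
print("red");blobs(W,((H<5)|(H>175))&(S>180)&(V>80)&(z<.05)&(v<440)&(u<400))
print("orange");blobs(W,(H>=5)&(H<15)&(S>150)&(u>280)&(u<390)&(z>.03)&(z<.06))
E
```

```text
t: 11.7
eef_pos: [0.4916, -0.2838, 0.0284]
ee_rot: [0.001, -0.002, 1.0, -0.0]
contact_force: [0.0, 0.2, -2.9]
gripper_width: 0.0135
t: 12.53
eef_pos: [0.494, -0.2851, 0.1479]
ee_rot: [0.005, -0.002, 1.0, -0.003]
contact_force: [1.6, -0.0, 0.1]
gripper_width: 0.0416
t 12.53 p [ 494.  -285.1  147.9] yaw_y 90.2 z [ 0.009 -0.005 -1.   ] F [ 1.6 -0.   0.1] w 41.6 q [ 0.58  0.58 -0.15  1.76  0.12  0.8   1.95]
[327. 235.] (array([ 492.6, -283.5]), array([100. ,  13.5]), 0.0, np.float64(0.0441), 2054)
[ 22. 308.] (array([ 576.1, -550.3]), array([100.2,  26. ]), 14.3, np.float64(0.039), 2207)
[ 72. 436.] (array([ 714.8, -549.7]), array([ 3.2, 97.6]), 89.9, np.float64(0.0291), 488)
[315. 419.] (array([ 682.1, -296.8]), array([106.4,  27.2]), 85.6, np.float64(0.0391), 3117)
[566. 437.] (array([693.4, -47.1]), array([48.1, 17.3]), 38.9, np.float64(0.0458), 604)
[ 0.37625488 -0.37491366 -0.00149374] [ 0.60787507 -0.19549795  0.01550294] 3674
plane [0.00052468 0.00195439 0.00950742]
red
[362. 232.] (array([546.5, -63.3]), array([74. , 17.3]), 8.4, np.float64(0.0142), 292)
[303. 300.] (array([405.9,  57.4]), array([72.8, 16.7]), 6.7, np.float64(0.0141), 300)
orange
[363. 154.] (array([704.8, -63.8]), array([55.1, 57.7]), 88.5, np.float64(0.0473), 452)
[307. 217.] (array([572.1,  49. ]), array([56.6, 55.7]), 17.8, np.float64(0.0476), 452)
```

Panel is flat on the mat: handle at (493,-284) vs mat centre (491,-281), top at z 0.044. Next is the pen at (569,-60).

```bash
cat >> h.py <<'E'
def pen(W,p):
    z=W[...,2];hsv=cv2.cvtColor(p,cv2.COLOR_BGR2HSV);H,S,V=hsv[...,0],hsv[...,1],hsv[...,2]
    m=((H<5)|(H>175))&(S>170)&(V>50)&(z>.008)&(z<.03); print("red");blobs(W,m,100)
    m=(V<35)&(z>.010)&(z<.017); print("cap");blobs(W,m,100)
def roll(W,p):
    z=W[...,2];hsv=cv2.cvtColor(p,cv2.COLOR_BGR2HSV);H,S=hsv[...,0],hsv[...,1]
    print("roll");blobs(W,(H>=5)&(H<18)&(S>120)&(z>.044)&(z<.053),200)
E
python3 -m pendant '[[0.5,1.08,3.2,0.2,0,0,0.02],[0.5,1.08,3.2,0,0,0,0.02],[0.5,1.08,3.2,0,0,0,0.02],[0.5,1.08,3.2,0,0,0,0.02],[0.5,1.08,3.2,0,0,0,0.02],[0.5,1.08,3.2,0,0,0,0.02],[0.5,1.08,3.2,0,0,0,0.02],[0.5,0,0,0,0,0,0],[0.5,0,0,0,0,0,0],[0.5,0,0,0,0,0,0]]';python3 - <<'E'
from h import *
st()
p,d,W=cloud('wrist');cv2.imwrite('pics/w5.png',p);pen(W,p)
E
```

```text
t: 13.47
eef_pos: [0.5654, -0.0603, 0.1433]
ee_rot: [-0.002, -0.071, 0.997, -0.0]
contact_force: [-0.5, -0.5, 0.3]
gripper_width: 0.0465
t 13.47 p [565.4 -60.3 143.3] yaw_y 98.2 z [-0.003 -0.001 -1.   ] F [-0.5 -0.5  0.3] w 46.5 q [ 0.18  0.59 -0.18  1.76  0.14  0.81  1.65]
red
[506.  54.] (array([406.2,  56.1]), array([75.2, 19. ]), 7.2, np.float64(0.013), 2894)
[324. 213.] (array([547.4, -63.4]), array([76.4, 17.3]), 8.7, np.float64(0.0134), 1734)
cap
[483. 137.] (array([465.9,  55.2]), array([39.7,  2.5]), 6.9, np.float64(0.0116), 142)
[325. 276.] (array([604.1, -54.9]), array([39. , 15.7]), 8.6, np.float64(0.0136), 705)
```

View pics/w5.png

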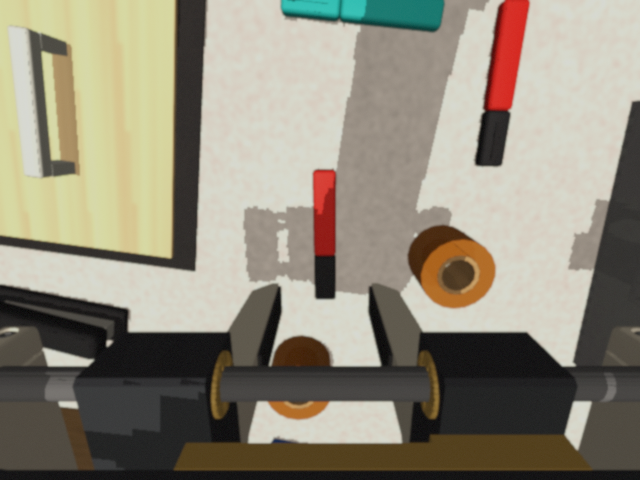

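The wrist view shows the red pen at (325,235) under the jaws, so the pen centre is (569,-60).

```bash
python3 -m pendant '[[0.5,0.35,0,-3,0,0,0],[0.5,0,0,-3.5,0,0,0],[0.5,0,0,-3.5,0,0,0],[0.5,0,0,-2.5,0,0,0],[0.5,0,0,-0.7,0,0,0],[0.5,0,0,0,0,0,0],[0,0,0,0,0,0,0],[0,0,0,0,0,0,0],[0,0,0,0,0,0,0],[0,0,0,0,0,0,0]]' 25; python3 -m pendant '[[0,0,0,0,0,0,0],[0,0,0,2.5,0,0,0],[0,0,0,3.5,0,0,0],[0,0,0,3.5,0,0,0],[0,0,0,3.5,0,0,0],[0,0,0,3.5,0,0,0],[0,0,0,0,0,0,0]]'; python3 -c "
from h import *
st()"
```

```text
t: 14.35
eef_pos: [0.5709, -0.0598, 0.014]
ee_rot: [0.001, -0.071, 0.997, -0.0]
contact_force: [0.9, -0.1, -0.0]
gripper_width: 0.0244
t: 14.93
eef_pos: [0.5745, -0.0595, 0.1854]
ee_rot: [0.008, -0.072, 0.997, -0.001]
contact_force: [1.3, -0.2, 0.2]
gripper_width: 0.0197
t 14.93 p [574.5 -59.5 185.4] yaw_y 98.2 z [ 0.015 -0.001 -1.   ] F [ 1.3 -0.2  0.2] w 19.7 q [ 0.19  0.54 -0.19  1.7   0.13  0.89  1.66]
```

```bash
python3 -m pendant '[[0,0.25,2.81,0,0,0,-0.118],[0,0.25,2.81,0,0,0,-0.118],[0,0.25,2.81,0,0,0,-0.118],[0,0.25,2.81,0,0,0,-0.118],[0,0.25,2.81,0,0,0,-0.118],[0,0.25,2.81,0,0,0,-0.118],[0,0.25,2.81,0,0,0,-0.118],[0,0.25,2.81,0,0,0,-0.118],[0,0.25,2.81,0,0,0,-0.118],[0,0.25,2.81,0,0,0,-0.118]]'; python3 -m pendant '[[0,0.25,2.81,0,0,0,-0.118],[0,0.25,2.81,0,0,0,-0.118],[0,0.25,2.81,0,0,0,-0.118],[0,0,0,0,0,0,0],[0,0,0,0,0,0,0],[0,0,0,0,0,0,0]]'; python3 -c "
from h import *
st()
p,d,W=cloud('top');z=W[...,2];cv2.imwrite('pics/t5.png',p)
v,u=np.mgrid[:480,:640]
hsv=cv2.cvtColor(p,cv2.COLOR_BGR2HSV);H,S,V=hsv[...,0],hsv[...,1],hsv[...,2]
blobs(W,(H>18)&(H<35)&(S>70)&(z<.09)&(z>.07)&(u<240),10)
p,d,W=cloud('wrist');cv2.imwrite('pics/w6.png',p)
"
```

```text
t: 15.77
eef_pos: [0.5945, 0.223, 0.1774]
ee_rot: [-0.0, 0.498, 0.867, -0.0]
contact_force: [0.1, -0.4, -0.8]
gripper_width: 0.0195
t: 16.27
eef_pos: [0.6022, 0.3049, 0.1772]
ee_rot: [0.0, 0.64, 0.768, -0.001]
contact_force: [-0.3, -1.1, -1.2]
gripper_width: 0.0199
t 16.27 p [602.2 304.9 177.2] yaw_y 10.4 z [-0.001 -0.002 -1.   ] F [-0.3 -1.1 -1.2] w 19.9 q [-0.63  0.71  0.25  1.41 -0.18  1.05 -0.17]
[201. 212.] (array([574.1, 252.9]), array([ 6.5, 65.5]), 8.1, np.float64(0.0782), 119)
[142. 222.] (array([554. , 368.1]), array([ 3.6, 18.9]), 13.4, np.float64(0.0781), 24)
```

View pics/w6.png

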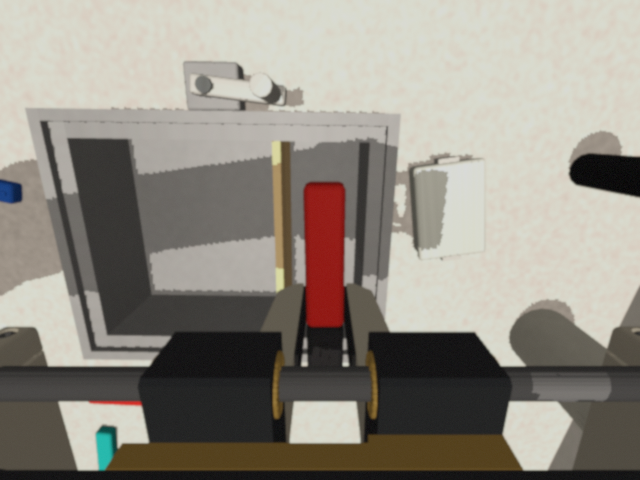

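The wrist view shows the pen over the narrow compartment, right of the divider (283,215), so I'll lower and release it.

```bash
python3 -m pendant '[[0,0.05,0,-2.5,0,0,0],[0,0,0,-2.5,0,0,0],[0,0,0,-2.5,0,0,0],[0,0,0,-1.9,0,0,0],[0,0,0,0,0,0,0],[0,0,0,0,0,0,0],[0.27,0,0,0,0,0,0],[0.27,0,0,0,0,0,0],[0.27,0,0,0,0,0,0],[0.27,0,0,3,0,0,0]]'; python3 -m pendant '[[0.5,0,0,3,0,0,0],[0.5,0,0,3,0,0,0],[0.5,0,0,0,0,0,0]]'; python3 -c "
from h import *
st()
p,d,W=cloud('wrist');cv2.imwrite('pics/w7.png',p)
p,d,W=cloud('top');cv2.imwrite('pics/t6.png',cv2.resize(p[120:320,90:410],None,fx=2.4,fy=2.4));pen(W,p);roll(W,p)
hsv=cv2.cvtColor(p,cv2.COLOR_BGR2HSV);H,S,V=hsv[...,0],hsv[...,1],hsv[...,2]
"
```

```text
t: 17.2
eef_pos: [0.5994, 0.3044, 0.1093]
ee_rot: [-0.002, 0.641, 0.768, -0.005]
contact_force: [-0.4, -0.1, -1.2]
gripper_width: 0.0248
t: 17.45
eef_pos: [0.6073, 0.3074, 0.1823]
ee_rot: [0.003, 0.641, 0.768, 0.007]
contact_force: [1.0, 0.2, 0.8]
gripper_width: 0.0407
t 17.45 p [607.3 307.4 182.3] yaw_y 10.3 z [ 0.014  0.007 -1.   ] F [1.  0.2 0.8] w 40.7 q [-0.63  0.71  0.25  1.4  -0.18  1.04 -0.17]
red
[178. 204.] (array([602.9, 319.5]), array([19.2, 53.3]), 14.1, np.float64(0.0202), 199)
[303. 300.] (array([406.4,  57.4]), array([74.1, 17.4]), 6.3, np.float64(0.0143), 314)
cap
[467. 173.] (array([ 671.8, -284.4]), array([90.2, 14.4]), 81.5, np.float64(0.0118), 132)
[299. 271.] (array([464.2,  64.5]), array([39.6, 16.7]), 6.2, np.float64(0.0142), 146)
roll
[363. 152.] (array([704.3, -64.3]), array([56.3, 57.8]), 44.4, np.float64(0.0483), 491)
[307. 216.] (array([572.5,  48.2]), array([56.2, 56.2]), 0.6, np.float64(0.0483), 493)
```

View pics/w7.png

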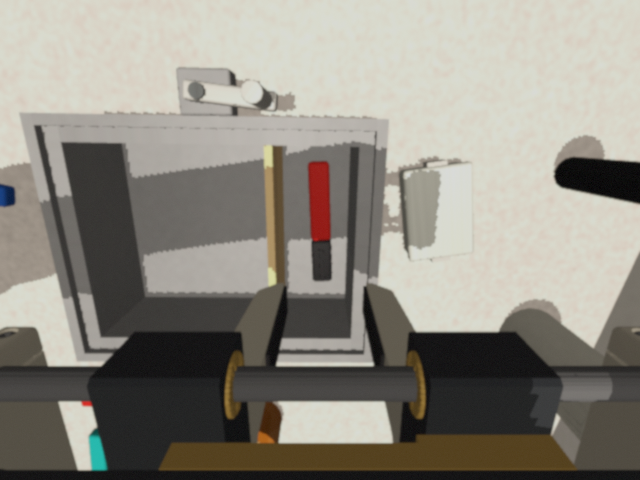

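The first pen is in the narrow compartment (px 320,220). Next is the second pen, centre (429,60).

```bash
python3 -m pendant '[[0.5,-1.28,-1.88,0,0,0,0.1165],[0.5,-1.28,-1.88,0,0,0,0.1165],[0.5,-1.28,-1.88,0,0,0,0.1165],[0.5,-1.28,-1.88,0,0,0,0.1165],[0.5,-1.28,-1.88,0,0,0,0.1165],[0.5,-1.28,-1.88,0,0,0,0.1165],[0.5,-1.28,-1.88,0,0,0,0.1165],[0.5,-1.28,-1.88,0,0,0,0.1165],[0.5,-1.28,-1.88,0,0,0,0.1165],[0.5,-1.28,-1.88,0,0,0,0.1165]]'; python3 -m pendant '[[0.5,-1.28,-1.88,0,0,0,0.1165],[0.5,-1.28,-1.88,0,0,0,0.1165],[0.5,-1.28,-1.88,-1,0,0,0.1165],[0.5,0,0,-2,0,0,0],[0.5,0,0,0,0,0,0],[0.5,0,0,0,0,0,0],[0.5,0,0,0,0,0,0]]'; python3 -c "
from h import *
st()
p,d,W=cloud('wrist');pen(W,p)
"
```

```text
t: 18.38
eef_pos: [0.4732, 0.1167, 0.1727]
ee_rot: [-0.001, 0.11, 0.994, -0.0]
contact_force: [1.0, 0.8, 0.3]
gripper_width: 0.0465
t: 18.97
eef_pos: [0.437, 0.0622, 0.1438]
ee_rot: [0.0, -0.062, 0.998, 0.0]
contact_force: [-0.6, 0.1, 0.4]
gripper_width: 0.0466
t 18.97 p [437.   62.2 143.8] yaw_y 97.1 z [ 0.  0. -1.] F [-0.6  0.1  0.4] w 46.6 q [-0.07  0.43 -0.17  2.1   0.12  0.63  1.38]
red
[324. 197.] (array([406.1,  57.9]), array([75.8, 17.2]), 6.7, np.float64(0.0134), 1790)
cap
[324. 263.] (array([464.1,  64.8]), array([40.4, 15.7]), 7.0, np.float64(0.0136), 747)
```

```bash
python3 -m pendant '[[0.5,0,-0.05,-3,0,0,0],[0.5,0,0,-3.5,0,0,0],[0.5,0,0,-3.5,0,0,0],[0.5,0,0,-2.5,0,0,0],[0.5,0,0,-0.75,0,0,0],[0.5,0,0,0,0,0,0],[0,0,0,0,0,0,0],[0,0,0,0,0,0,0],[0,0,0,0,0,0,0],[0,0,0,0,0,0,0]]' 25; python3 -m pendant '[[0,0,0,0,0,0,0],[0,0,0,2.5,0,0,0],[0,0,0,3.5,0,0,0],[0,0,0,3.5,0,0,0],[0,0,0,3.5,0,0,0],[0,0,0,3.5,0,0,0],[0,0,0,0,0,0,0],[0,0,0,0,0,0,0],[0,0,0,0,0,0,0]]'; python3 -c "
from h import *
st()"
```

```text
t: 19.85
eef_pos: [0.4374, 0.061, 0.0124]
ee_rot: [0.001, -0.062, 0.998, 0.0]
contact_force: [0.3, 1.2, -0.7]
gripper_width: 0.0243
t: 20.6
eef_pos: [0.4357, 0.0605, 0.1758]
ee_rot: [-0.001, -0.062, 0.998, -0.0]
contact_force: [-1.0, 0.6, -0.8]
gripper_width: 0.02
t 20.6 p [435.7  60.5 175.8] yaw_y 97.1 z [-0.001 -0.    -1.   ] F [-1.   0.6 -0.8] w 20.0 q [-0.04  0.37 -0.2   2.06  0.11  0.72  1.39]
```

```bash
python3 -m pendant '[[0,1.29,1.81,0,0,0,-0.117],[0,1.29,1.81,0,0,0,-0.117],[0,1.29,1.81,0,0,0,-0.117],[0,1.29,1.81,0,0,0,-0.117],[0,1.29,1.81,0,0,0,-0.117],[0,1.29,1.81,0,0,0,-0.117],[0,1.29,1.81,0,0,0,-0.117],[0,1.29,1.81,0,0,0,-0.117],[0,1.29,1.81,0,0,0,-0.117],[0,1.29,1.81,0,0,0,-0.117]]'; python3 -m pendant '[[0,1.29,1.81,0,0,0,-0.117],[0,1.29,1.81,0,0,0,-0.117],[0,1.29,1.81,0,0,0,-0.117],[0,0,0,0,0,0,0],[0,0,0,0,0,0,0],[0,0,0,0,0,0,0],[0,0,0,0,0,0,0]]'; python3 -c "
from h import *
st()
p,d,W=cloud('wrist');cv2.imwrite('pics/w8.png',p)"
```

```text
t: 21.43
eef_pos: [0.5646, 0.2423, 0.1732]
ee_rot: [-0.001, 0.502, 0.865, -0.002]
contact_force: [1.0, -0.5, -0.6]
gripper_width: 0.0197
t: 22.02
eef_pos: [0.6036, 0.2943, 0.175]
ee_rot: [-0.0, 0.643, 0.765, -0.002]
contact_force: [-0.3, 0.6, -0.4]
gripper_width: 0.0196
t 22.02 p [603.6 294.3 175. ] yaw_y 9.9 z [-0.002 -0.002 -1.   ] F [-0.3  0.6 -0.4] w 19.6 q [-0.61  0.71  0.23  1.42 -0.17  1.04 -0.17]
```

View pics/w8.png

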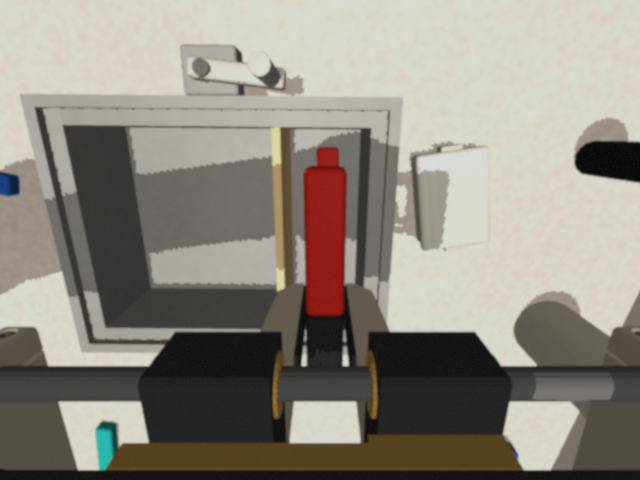

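The second pen is held over the narrow compartment with the first one below it (325,155). I'll lower and release.

```bash
python3 -m pendant '[[0,0,0.2,-2.5,0,0,0],[0,0,0,-2.5,0,0,0],[0,0,0,-2.5,0,0,0],[0,0,0,-1.7,0,0,0],[0,0,0,0,0,0,0],[0,0,0,0,0,0,0],[0.27,0,0,0,0,0,0],[0.27,0,0,0,0,0,0],[0.27,0,0,0,0,0,0],[0.27,0,0,3,0,0,0]]'; python3 -m pendant '[[0.5,0,0,3,0,0,0],[0.7,0,0,3,0,0,0],[0.9,0,0,0,0,0,0],[0.9,0,0,0,0,0,0],[0.9,0,0,0,0,0,0]]'; python3 -c "
from h import *
st()
p,d,W=cloud('wrist');cv2.imwrite('pics/w9.png',p)
p,d,W=cloud('top');pen(W,p);roll(W,p)
"
```

```text
t: 22.9
eef_pos: [0.6007, 0.2968, 0.1098]
ee_rot: [-0.002, 0.643, 0.766, -0.005]
contact_force: [-1.5, 0.1, 0.1]
gripper_width: 0.0252
t: 23.32
eef_pos: [0.6039, 0.2981, 0.1744]
ee_rot: [-0.0, 0.643, 0.766, 0.0]
contact_force: [-0.4, 1.0, 0.1]
gripper_width: 0.054
t 23.32 p [603.9 298.1 174.4] yaw_y 9.9 z [-0.  0. -1.] F [-0.4  1.   0.1] w 54.0 q [-0.62  0.71  0.23  1.42 -0.17  1.04 -0.18]
red
cap
[595. 156.] (array([ 711., -549.]), array([150.2,   4.5]), 0.2, np.float64(0.0136), 130)
[460. 171.] (array([ 678.5, -275.5]), array([70. , 28.9]), 76.3, np.float64(0.0118), 132)
roll
[363. 152.] (array([704.7, -64.6]), array([56.2, 58. ]), 45.3, np.float64(0.0483), 487)
[307. 216.] (array([572.1,  48.2]), array([56.9, 56.2]), 1.1, np.float64(0.0483), 488)
```

View pics/w9.png

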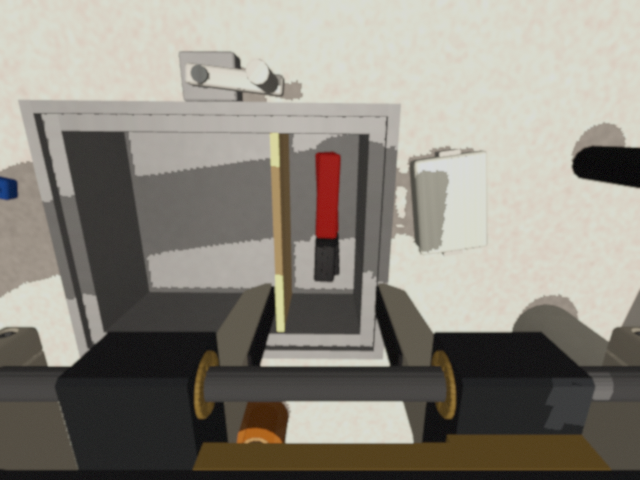

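Both pens are stacked in the narrow compartment. Next is roll 1 at (572,48).

```bash
python3 -m pendant '[[0.97,-0.4,-3.1,0,0,0,0],[0.97,-0.4,-3.1,0,0,0,0],[0.97,-0.4,-3.1,0,0,0,0],[0.97,-0.4,-3.1,0,0,0,0],[0.97,-0.4,-3.1,0,0,0,0],[0.97,-0.4,-3.1,0,0,0,0],[0.97,-0.4,-3.1,0,0,0,0],[0.97,-0.4,-3.1,0,0,0,0],[0.97,0,0,0,0,0,0],[0.97,0,0,0,0,0,0]]';python3 -m pendant '[[0.97,0,0,0,0,0,0],[0.97,0,0,0,0,0,0]]'; python3 -c "
from h import *
st()
p,d,W=cloud('wrist');roll(W,p)
p,d,W=cloud('top');roll(W,p)
"
```

```text
t: 24.25
eef_pos: [0.5715, 0.0472, 0.1733]
ee_rot: [-0.0, 0.645, 0.764, -0.001]
contact_force: [-0.4, 0.4, 0.5]
gripper_width: 0.0899
t: 24.42
eef_pos: [0.572, 0.0522, 0.1735]
ee_rot: [-0.001, 0.642, 0.767, 0.0]
contact_force: [-0.5, 0.6, 0.4]
gripper_width: 0.0902
t 24.42 p [572.   52.2 173.5] yaw_y 10.1 z [-0.001  0.001 -1.   ] F [-0.5  0.6  0.4] w 90.2 q [-0.27  0.56  0.22  1.72 -0.16  0.88  0.2 ]
roll
[325. 239.] (array([572.8,  49.6]), array([58.1, 58.2]), 51.1, np.float64(0.0476), 2725)
[419. 358.] (array([683.2, -55.2]), array([22.5, 18.4]), 37.4, np.float64(0.0473), 291)
roll
[363. 152.] (array([704.8, -64.6]), array([56.1, 58.3]), 54.5, np.float64(0.0483), 495)
```

```bash
python3 -m pendant '[[0.97,0.05,-0.2,-3,0,0,0],[0.97,0,0,-4,0,0,0],[0.97,0,0,-4,0,0,0],[0.97,0,0,-3,0,0,0],[0.97,0,0,-1.8,0,0,0],[0.97,0,0,0,0,0,0],[0.97,0,0,0,0,0,0],[0,0,0,0,0,0,0],[0,0,0,0,0,0,0],[0,0,0,0,0,0,0]]' 40; python3 -m pendant '[[0,0,0,0,0,0,0],[0,0,0,2,0,0,0],[0,0,0,3,0,0,0],[0,0,0,3.5,0,0,0],[0,0,0,3.5,0,0,0],[0,0,0,3,0,0,0],[0,0,0,2,0,0,0],[0,0,0,0,0,0,0],[0,0,0,0,0,0,0]]'; python3 -c "
from h import *
st()"
```

```text
t: 25.35
eef_pos: [0.574, 0.0485, 0.0179]
ee_rot: [0.001, 0.643, 0.766, 0.001]
contact_force: [0.4, -0.6, 0.2]
gripper_width: 0.0746
t: 26.1
eef_pos: [0.573, 0.0482, 0.1873]
ee_rot: [0.001, 0.643, 0.766, 0.001]
contact_force: [0.4, 0.3, -2.5]
gripper_width: 0.0599
t 26.1 p [573.   48.2 187.3] yaw_y 9.9 z [ 0.003  0.001 -1.   ] F [ 0.4  0.3 -2.5] w 59.9 q [-0.27  0.55  0.23  1.71 -0.15  0.91  0.2 ]
```

```bash
python3 -m pendant '[[0,-0.95,3.06,0,0,0,0],[0,-0.95,3.06,0,0,0,0],[0,-0.95,3.06,0,0,0,0],[0,-0.95,3.06,0,0,0,0],[0,-0.95,3.06,0,0,0,0],[0,-0.95,3.06,0,0,0,0],[0,-0.95,3.06,0,0,0,0],[0,-0.95,3.06,0,0,0,0],[0,-0.95,3.06,0,0,0,0],[0,0,0,0,0,0,0]]';python3 -m pendant '[[0,0,0,0,0,0,0],[0,0,0,0,0,0,0],[0,0,0,0,0,0,0]]'; python3 -c "
from h import *
st()
p,d,W=cloud('wrist');cv2.imwrite('pics/w10.png',p)"
```

```text
t: 26.93
eef_pos: [0.4814, 0.3326, 0.1833]
ee_rot: [-0.004, 0.638, 0.77, -0.001]
contact_force: [-1.3, 1.3, -1.5]
gripper_width: 0.0598
t: 27.18
eef_pos: [0.4875, 0.3214, 0.1851]
ee_rot: [0.0, 0.644, 0.765, -0.001]
contact_force: [-0.6, -0.4, 0.0]
gripper_width: 0.06
t 27.18 p [487.5 321.4 185.1] yaw_y 9.8 z [-0.001 -0.003 -1.   ] F [-0.6 -0.4  0. ] w 60.0 q [-0.77  0.56  0.23  1.68 -0.15  0.92 -0.3 ]
```

View pics/w10.png

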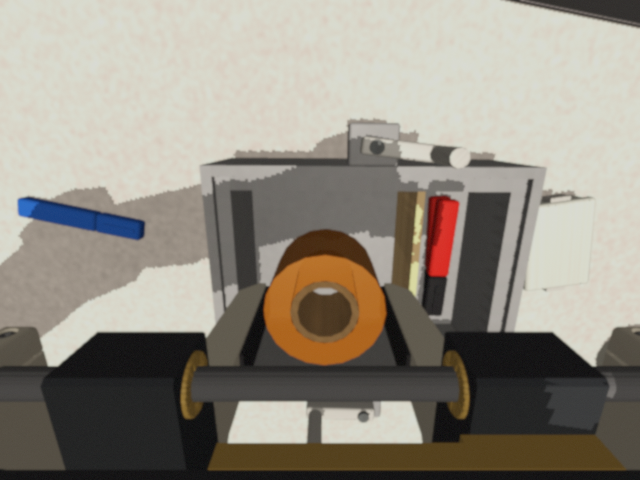

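```bash
python3 -m pendant '[[0,0,0.1,-2.5,0,0,0],[0,0,0,-2.5,0,0,0],[0,0,0,-2.5,0,0,0],[0,0,0,-2.5,0,0,0],[0,0,0,0,0,0,0],[0,0,0,0,0,0,0],[0.75,0,0,0,0,0,0],[0.75,0,0,0,0,0,0],[0.75,0,0,0,0,0,0],[0.75,0,0,3,0,0,0]]'; python3 -m pendant '[[0.75,0,0,3,0,0,0],[0.9,0,0,3,0,0,0],[0.95,0,0,0,0,0,0]]'; python3 -c "
from h import *
st()
p,d,W=cloud('wrist');cv2.imwrite('pics/w11.png',p)
p,d,W=cloud('top');roll(W,p)
"
```

```text
t: 28.07
eef_pos: [0.4845, 0.323, 0.1131]
ee_rot: [-0.001, 0.643, 0.766, -0.004]
contact_force: [-0.3, -0.1, -0.8]
gripper_width: 0.07
t: 28.32
eef_pos: [0.4914, 0.3267, 0.1838]
ee_rot: [0.002, 0.643, 0.766, 0.007]
contact_force: [0.9, 0.7, 0.9]
gripper_width: 0.0788
t 28.32 p [491.4 326.7 183.8] yaw_y 9.9 z [ 0.012  0.009 -1.   ] F [0.9 0.7 0.9] w 78.8 q [-0.77  0.57  0.23  1.68 -0.16  0.9  -0.3 ]
roll
[363. 152.] (array([705.2, -65. ]), array([56.7, 57.1]), 72.0, np.float64(0.0483), 488)
```

View pics/w11.png

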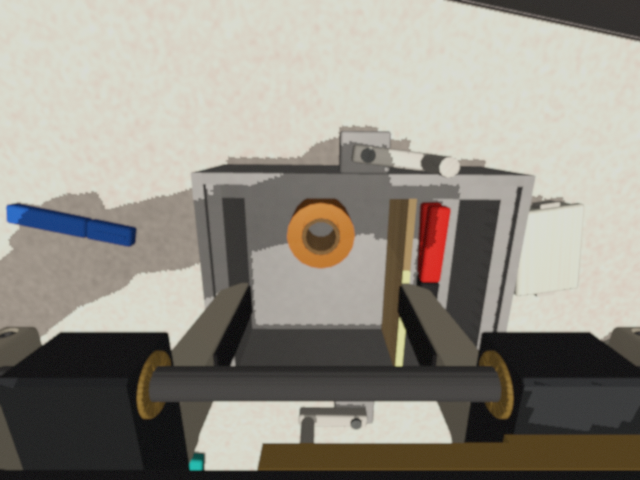

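Roll 1 is in the wide compartment (px 320,235). Now I'll go to roll 2, checking the dispenser's clearance on the way.

```bash
python3 -m pendant '[[0.97,1.81,-3.23,0,0,0,0.1],[0.97,1.81,-3.23,0,0,0,0.1],[0.97,1.81,-3.23,0,0,0,0.1],[0.97,1.81,-3.23,0,0,0,0.1],[0.97,1.81,-3.23,0,0,0,0.1],[0.97,1.81,-3.23,0,0,0,0.1],[0.97,1.81,-3.23,0,0,0,0.1],[0.97,1.81,-3.23,0,0,0,0.1],[0.97,1.81,-3.23,0,0,0,0.1],[0.97,1.81,-3.23,0,0,0,0.1]]';python3 -m pendant '[[0.97,1.81,-3.23,0,0,0,0.1],[0.97,1.81,-3.23,0,0,0,0.1],[0.97,0,0,0,0,0,0],[0.97,0,0,0,0,0,0],[0.97,0,0,0,0,0,0]]'; python3 -c "
from h import *
st()
d=np.load('pics/top0.npy');_,_,W=cloud('top',0,d)
P=W[60:125,290:390].reshape(-1,3);P=P[P[:,2]>.02];P=P[P[:,2]<.2]
for a,b in((.02,.06),(.06,.09),(.09,.2)):
  Q=P[(P[:,2]>a)&(P[:,2]<b)]
  if len(Q): print(a,len(Q),Q.min(0),Q.max(0))
p,d,W=cloud('wrist');roll(W,p)
p,d,W=cloud('top');roll(W,p)
"
```

```text
t: 29.25
eef_pos: [0.6681, -0.0002, 0.175]
ee_rot: [-0.001, 0.195, 0.981, -0.0]
contact_force: [0.3, 0.8, -0.2]
gripper_width: 0.0901
t: 29.67
eef_pos: [0.7036, -0.0622, 0.1748]
ee_rot: [-0.001, 0.099, 0.995, 0.001]
contact_force: [-0.1, 0.5, 0.2]
gripper_width: 0.0904
t 29.67 p [703.6 -62.2 174.8] yaw_y 78.7 z [-0.003  0.002 -1.   ] F [-0.1  0.5  0.2] w 90.4 q [ 0.11  0.76 -0.11  1.29  0.08  1.1   1.37]
0.02 1247 [ 0.81014364 -0.08917588  0.02000985] [0.87979752 0.06296726 0.0599619 ]
0.06 761 [ 0.81214438 -0.06721022  0.06001139] [0.8734598  0.06249851 0.08993756]
0.09 52 [ 0.82166684 -0.04769647  0.09000559] [ 0.86154696 -0.0256426   0.09394861]
roll
[322. 237.] (array([705.1, -64.5]), array([58.8, 58.1]), 54.3, np.float64(0.0475), 2765)
roll
```

Dispenser starts at x 0.81, so it's clear. Descending onto roll 2 at (705,-64.5).

```bash
python3 -m pendant '[[0.97,0.15,-0.2,-3,0,0,0],[0.97,0,0,-4,0,0,0],[0.97,0,0,-4,0,0,0],[0.97,0,0,-3,0,0,0],[0.97,0,0,-1.9,0,0,0],[0.97,0,0,0,0,0,0],[0.97,0,0,0,0,0,0],[0,0,0,0,0,0,0],[0,0,0,0,0,0,0],[0,0,0,0,0,0,0]]' 40; python3 -m pendant '[[0,0,0,0,0,0,0],[0,0,0,2,0,0,0],[0,0,0,3,0,0,0],[0,0,0,3.5,0,0,0],[0,0,0,3.5,0,0,0],[0,0,0,3,0,0,0],[0,0,0,2,0,0,0],[0,0,0,0,0,0,0],[0,0,0,0,0,0,0]]'; python3 -c "
from h import *
st()"
```

```text
t: 30.6
eef_pos: [0.7074, -0.0648, 0.0196]
ee_rot: [0.002, 0.098, 0.995, 0.0]
contact_force: [0.7, -0.3, 0.3]
gripper_width: 0.0747
t: 31.35
eef_pos: [0.7063, -0.0651, 0.1885]
ee_rot: [0.001, 0.099, 0.995, 0.0]
contact_force: [-0.1, -0.8, -2.4]
gripper_width: 0.0594
t 31.35 p [706.3 -65.1 188.5] yaw_y 78.7 z [ 0.003 -0.    -1.   ] F [-0.1 -0.8 -2.4] w 59.4 q [ 0.12  0.75 -0.11  1.27  0.08  1.12  1.37]
```

```bash
python3 -m pendant '[[0,-1.71,2.63,0,0,0,-0.1],[0,-1.71,2.63,0,0,0,-0.1],[0,-1.71,2.63,0,0,0,-0.1],[0,-1.71,2.63,0,0,0,-0.1],[0,-1.71,2.63,0,0,0,-0.1],[0,-1.71,2.63,0,0,0,-0.1],[0,-1.71,2.63,0,0,0,-0.1],[0,-1.71,2.63,0,0,0,-0.1],[0,-1.71,2.63,0,0,0,-0.1],[0,-1.71,2.63,0,0,0,-0.1]]';python3 -m pendant '[[0,-1.71,2.63,0,0,0,-0.1],[0,-1.71,2.63,0,0,0,-0.1],[0,0,0,0,0,0,0],[0,0,0,0,0,0,0],[0,0,0,0,0,0,0],[0,0,0,0,0,0,0]]'; python3 -c "
from h import *
st()"
```

```text
t: 32.18
eef_pos: [0.5323, 0.1984, 0.1847]
ee_rot: [-0.001, 0.566, 0.825, -0.002]
contact_force: [1.8, 0.2, -0.3]
gripper_width: 0.0595
t: 32.68
eef_pos: [0.5011, 0.2484, 0.1862]
ee_rot: [0.0, 0.644, 0.765, -0.001]
contact_force: [0.6, -0.1, -1.3]
gripper_width: 0.0601
t 32.68 p [501.1 248.4 186.2] yaw_y 9.8 z [-0.001 -0.002 -1.   ] F [ 0.6 -0.1 -1.3] w 60.1 q [-0.64  0.53  0.22  1.75 -0.14  0.89 -0.19]
```

```bash
python3 -m pendant '[[0,0,0.2,-2.5,0,0,0],[0,0,0,-2.5,0,0,0],[0,0,0,-2.5,0,0,0],[0,0,0,-2.5,0,0,0],[0,0,0,0,0,0,0],[0,0,0,0,0,0,0],[0.75,0,0,0,0,0,0],[0.75,0,0,0,0,0,0],[0.75,0,0,0,0,0,0],[0.75,0,0,3,0,0,0]]'; python3 -m pendant '[[0.75,0,0,3,0,0,0],[0.9,0,0,3,0,0,0],[0.9,-1,-3,2,0,0,0],[0.9,-1,-3,2,0,0,0],[0.9,-1,-3,0,0,0,0],[0.9,-1,-3,0,0,0,0],[0.9,0,-3,0,0,0,0],[0.9,0,0,0,0,0,0],[0.9,0,0,0,0,0,0]]'
python3 - <<'E'
from h import *
st()
p,d,W=cloud('top');cv2.imwrite('pics/t7.png',p);z=W[...,2]
hsv=cv2.cvtColor(p,cv2.COLOR_BGR2HSV);H,S,V=hsv[...,0],hsv[...,1],hsv[...,2]
v,u=np.mgrid[:480,:640];B=(u>100)&(u<255)&(v>155)&(v<320)
def inbox(m,t):
    n,l,s,c=cv2.connectedComponentsWithStats(m.astype(np.uint8))
    for i in range(1,n):
        if s[i,4]>40:
            q=W[l==i]; e=q-[.5283,.292,0];a=np.radians(9.8)
            x=e[:,0]*np.cos(a)+e[:,1]*np.sin(a);y=-e[:,0]*np.sin(a)+e[:,1]*np.cos(a)
            print(t,[f"{k.min():.3f}..{k.max():.3f}" for k in (x,y,q[:,2])])
inbox(B&(H>=5)&(H<15)&(S>150)&(z>.05)&(z<.08),"roll")
inbox(B&((H<5)|(H>175))&(S>170)&(V>40),"red")
m=(u>400)&(u<530)&(H>18)&(H<35)&(S>70)&(z<.1);blobs(W,m,100)
blobs(W,(u>440)&(u<520)&(z>.035)&(z<.05)&(v>200)&(v<330),50)
print("tin");blobs(W,(u>140)&(u<200)&(v>130)&(v<170)&(z>.02)&(z<.06))
E
```

```text
t: 33.52
eef_pos: [0.498, 0.2514, 0.1143]
ee_rot: [-0.002, 0.643, 0.766, -0.004]
contact_force: [-0.6, -0.5, -0.8]
gripper_width: 0.0697
t: 34.27
eef_pos: [0.4613, 0.1008, 0.2187]
ee_rot: [0.001, 0.645, 0.764, 0.001]
contact_force: [0.4, -0.3, 0.2]
gripper_width: 0.0837
t 34.27 p [461.3 100.8 218.7] yaw_y 9.7 z [ 0.003  0.001 -1.   ] F [ 0.4 -0.3  0.2] w 83.7 q [-0.45  0.36  0.25  1.94 -0.12  0.86  0.03]
roll ['-0.061..-0.004', '0.011..0.070', '0.050..0.060']
red ['-0.236..0.086', '-0.261..0.061', '0.010..1.042']
[471. 260.] (array([ 493.5, -285.5]), array([189.9, 240.8]), 88.6, np.float64(0.009), 9468)
[474. 256.] (array([ 492.7, -282.6]), array([15.6, 99.1]), 89.8, np.float64(0.0441), 412)
tin
[168. 152.] (array([713.2, 341.8]), array([65.3, 96.5]), 19.2, np.float64(0.032), 1266)
```

View pics/t7.png

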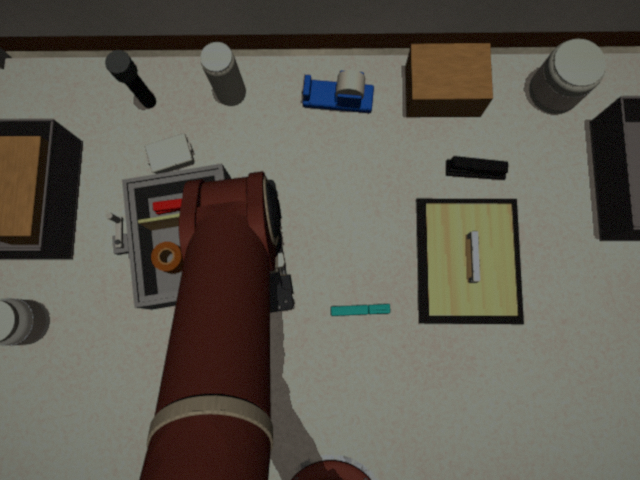

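The panel lies centred on the mat, but the arm hides half the box. I'll swing clear and check again.

```bash
python3 -m pendant '[[0.9,0.3,-3,0,0,0,0],[0.9,0.3,-3,0,0,0,0],[0.9,0.3,-3,0,0,0,0],[0.9,0.3,-3,0,0,0,0],[0.9,0.3,-3,0,0,0,0],[0.9,0.3,-3,0,0,0,0],[0.9,0.3,-2,0,0,0,0],[0.9,0,0,0,0,0,0],[0.9,0,0,0,0,0,0],[0.9,0,0,0,0,0,0]]'
python3 - <<'E'
from h import *
st()
p,d,W=cloud('top');z=W[...,2]
cv2.imwrite('pics/t8.png',cv2.resize(p[140:330,90:350],None,fx=3,fy=3))
hsv=cv2.cvtColor(p,cv2.COLOR_BGR2HSV);H,S,V=hsv[...,0],hsv[...,1],hsv[...,2]
v,u=np.mgrid[:480,:640];B=(u>100)&(u<255)&(v>155)&(v<320)
def inbox(m,t):
    n,l,s,c=cv2.connectedComponentsWithStats(m.astype(np.uint8))
    for i in range(1,n):
        if s[i,4]>40:
            q=W[l==i]; e=q-[.5283,.292,0];a=np.radians(9.8)
            x=e[:,0]*np.cos(a)+e[:,1]*np.sin(a);y=-e[:,0]*np.sin(a)+e[:,1]*np.cos(a)
            print(t,[f"{k.min():.3f}..{k.max():.3f}" for k in (x,y,q[:,2])])
inbox(B&(H>=5)&(H<15)&(S>150)&(z>.05)&(z<.08),"roll")
inbox(B&((H<5)|(H>175))&(S>170)&(V>40)&(z<.1)&(z>0),"red")
E
```

```text
t: 35.15
eef_pos: [0.4823, -0.0951, 0.2171]
ee_rot: [-0.001, 0.642, 0.767, 0.001]
contact_force: [-0.1, -0.1, -0.1]
gripper_width: 0.084
t 35.15 p [482.3 -95.1 217.1] yaw_y 10.1 z [-0.     0.002 -1.   ] F [-0.1 -0.1 -0.1] w 84.0 q [-0.05  0.39  0.29  1.89 -0.14  0.88  0.48]
roll ['-0.060..-0.002', '-0.066..-0.009', '0.050..0.060']
roll ['-0.062..-0.004', '0.010..0.070', '0.050..0.061']
red ['0.067..0.087', '-0.014..0.061', '0.011..0.040']
```

View pics/t8.png

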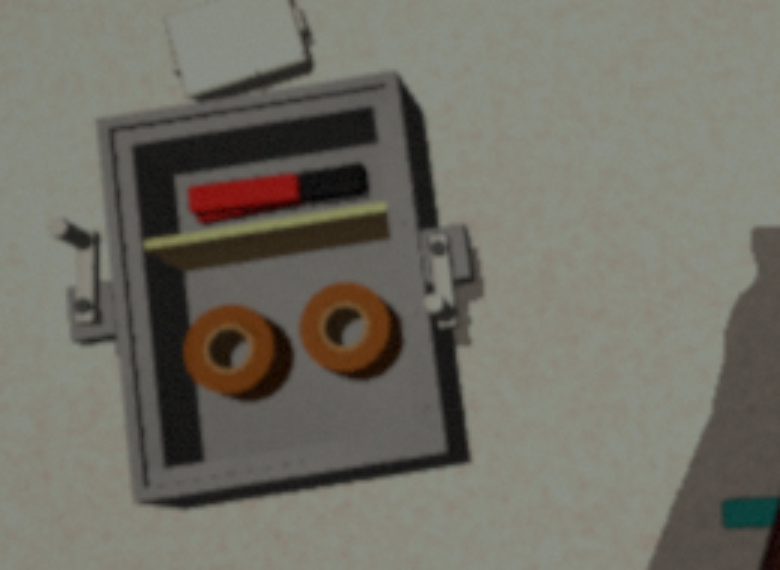

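```bash
python3 -c "
from rig import env
print(env.hand_in())"
```

```text
the job is handed in; nothing more can be done
None
```

The job is done and handed in at about 35 s of robot time. The hand-in gave no verdict.

- **Buttons:** I swung both by their posts, to about 1.44 rad and 1.54 rad. Both are well past the 1.18 rad limit.
- **Panel:** I lifted it out and laid it flat on the mat, handle up. The handle is within 3 mm of the mat's centre, and the top of the bar is at 44 mm.
- **Rolls and pens:** I found two amber rolls and two red pens. The last images show both rolls upright in the wide compartment, centred near box x -32 mm and y ±40 mm. Both pens lie stacked in the narrow one at box x about 77 mm, well below the divider's top.
- **Left alone:** The tin measured unmoved, and the stapler looked unmoved in the last top view but was not re-measured. The blue and turquoise pens and the tape dispenser were not touched.

The gripper was empty and clear of everything at hand-in. No final check failed. Two early measurements were spoiled by empty depth pixels, so I repeated them with those pixels filtered out.

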